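# Roll the roller blank into the V-block

## Robot

A 7-joint arm with a two-finger parallel gripper is mounted at the origin on the work surface. World frame = base frame: x ahead of the robot, y to its left, z up, the work surface at z = 0. Lengths are in m, angles in rad, forces in N, time in s.
With the tool pointing down it reaches from about 0.4 to 0.85 m from the base axis. Payload 4.5 kg.
Tool frame: the origin (TCP) lies on the centre line of the jaws, within the pads' length; the fingertips stand 22 mm ahead of it and the grasp point (between the pads) lies 3 mm ahead of it; z points along the fingers, y is the direction in which the jaws open and shut (so a half turn about z gives the same grasp; the last joint's range is limited). The gripper opens to 88 mm and grips with 3 to 60 N. Pads are 18 mm wide; open, the fingers measure 123 mm over their backs; the gripper's body (75 mm by 187 mm) begins 45 mm behind the grasp point.
Start: joints at [1.332, 0.689, -0.195, 1.565, 0.157, 0.902, -0.215], TCP at [0.168, -0.602, 0.237] pointing down, gripper open.
Joint ranges: [-3.01, 3.01], [-0.46, 2.08], [-1.47, 1.51], [0.13, 2.56], [-1, 4.14], [0.04, 2.09], [-2.66, 2.66]. Speed limits (rad/s): [2.57, 2.57, 3.14, 3.14, 3.14, 3.14, 3.14].

## Interface

Orientations are given as a unit quaternion [w, x, y, z].
In Python, from workcell import ctrl, imaging, hand_in gives the robot as it stands. The module is installed in compiled form; this text tells all that it offers.
- The arm moves only by the tool move_arm, never from a script. Its arguments are lists of equal length, an entry for each row: "slide": the shift along the tool's x, y, z in mm, a list of three; "turn": the turn, a rotation vector about the tool's x, y, z in degrees, a list of three; "gripper": the opening, from -1 (shut) to 1 (fully open), so that 0 is half open. In form: {"slide": [[dx, dy, dz], ...], "turn": [[wx, wy, wz], ...], "gripper": [gripper, ...]}. A call has 1 to 10 rows; each row shifts and turns the commanded pose from where the row before left it, along the tool's axes as they then stand; what a row does not reach is not made up. A row lasts 1/8 s, in which the tool goes at most 62.5 mm and 10.7 degrees, less where a joint would pass 70% of its speed; a pose out of reach is approached as far as the arm can. A call with a gripper value outside its range is refused whole. The fingers move at their own pace and stop on an object; the grip force is fixed at half the most. Time passes only in rows, so rows that do not move let the fingers close. It gives the time, the measured TCP pose, the force and the opening at its end, in the units of the state.
- ctrl.get_state(): the state, without advancing time (a new reading comes with each control period).
- imaging.capture(name): name is "scene" or "top"; returns the picture (384x512x3 uint8, red, green, blue); there is no depth.
- imaging.calibration(name): a dict with "mtx" (3x3 intrinsics, pixels), "T" (4x4, takes a point from camera to world coordinates). Camera axes: x right, y down, z forward; pixel columns grow to the right and rows downward; lengths in m; the calibration is good to about 2 mm. A picture is of the moment at which its call begins. calibration takes no time and is no camera call.
- hand_in(): hands the job in, once; it reports no verdict.
The state is a dict: "time_s": time; "qpos": joint angles; "joint_velocities": joint speeds; "joint_torque": joint torques, N m; "ee_pos": TCP position; "ee_rot": TCP orientation; "ft_force": force on the tool from outside, world axes, zero at the start; "ft_torque": the same for the moment, N m; "grip_width": opening from 0.0 (shut) to 1.0 (fully open).
Only numpy, scipy, OpenCV 4.12 (cv2) and the standard library are available. Lean on these libraries where they do the work, as an engineer would, in place of code of your own. Each camera call takes 0.05 s, during which the arm holds its last target. There are 200 camera calls.

## Task

Roll the longer of the two round aluminium bars along the bench by its side, up the ramp and down into the groove of the V-block, and push it along the groove by the end facing away from the robot until its near end butts against the block's upright end stop. Only push it with the fingers, letting it turn as it goes: do not pinch, drag or lift it. Leave the shorter bar and the other parts on the bench where they are.

Things in the scene. Friction and masses are not known exactly. Their poses are not given: they have to be found in the camera images.
- long_bar: The bar to roll: plain smooth, slippery aluminium round bar, 36 mm diameter, 140 mm long, about 0.4 kg (varies), on the bench left or right of the V-block, axis parallel to the groove within about 8 degrees. It rolls freely and coasts. Origin at its centre; x runs along the bar, both ends alike; y and z turn as it rolls.
- vblock: V-block, steel folded plate fixed to the bench. Origin on the bench under the groove; x along the groove, y across, z up. On both sides a ramp starts at bench level at y = +-59 mm and rises to a crest 9 mm high at y = +-14 mm; between them a V groove, bottom 1 mm above the bench at y = 0, flanks 30 degrees from level. Ramps and groove run from x = -70 (the stop) to +50 mm (open end).
- stop (a point): Middle of the inner face of the V-block's end stop, at -70, 0, 22 mm in the V-block's frame (same axes). The stop is an upright dark steel plate at the end nearer the robot, 8 mm thick, 60 mm wide across the groove, 45 mm high above the bench.
- seat (a point): Where the centre of the long bar lies when fully home: at 0, 0, 21.8 mm in the V-block's frame (same axes). The bar then projects 20 mm beyond the groove's open end.
- short_bar: The other round bar, to be left alone: the same 36 mm diameter and material but only 75 mm long, lying on the other side of the V-block; it rolls freely too. Origin at its centre, x along the bar.
- motor: Bystander: blue motor in a foot mount, 52 x 44 x 48 mm, its shaft sticking out 16 mm to its -x. Origin under its centre.
- servo: Bystander: black servo box with a white arm on top, 55 x 20 x 44 mm. Origin under its centre.
- wheel: Bystander: small black wheel with a yellow hub lying flat, 54 mm diameter, 22 mm high. Origin under its centre.
- bracket: Bystander: perforated steel angle bracket, 90 x 30 mm, 4 mm thick, with a 30 mm high upturned end at its +x. Origin under its centre.
- screwdriver: Bystander: screwdriver 160 mm long, lying along its x axis. Origin under its middle.
Things that resemble listed ones, but are neither listed nor needed, are in the scene too. There is more than one size of the vblock; the one meant has the size given above. Leave any green look-alike of the long_bar alone.

How it is judged:
On the way:
1. the long bar rolls: it turns past half way over about its own axis (angle between long_bar's own z axis and vertical above 2 rad), for 0.05 s.
At the end, for the whole second after the job is handed in: The long bar lies at rest in the V groove, resting on both flanks (centre within 3 mm of the groove's middle line and 19 to 24.5 mm above the bench, axis within 0.05 rad of the groove), with its near end against the end stop (within 4 mm) (x of long_bar in the frame of vblock between -0.004 and 0.004 m and y of long_bar in the frame of vblock between -0.003 and 0.003 m and z of long_bar in the frame of vblock between 0.019 and 0.0245 m and angle between the x axis of long_bar and the x axis of vblock, either way round below 0.05 rad and linear speed of long_bar below 0.01 m/s); the robot touches nothing.
It fails at once if the long bar is lifted (its centre more than 35 mm above the bench anywhere, or more than 25 mm while still off the V-block's ramps; it lies at 18 mm on the bench and passes the crest at 27 mm) (height (world z) of long_bar above 0.035 m or (height (world z) of long_bar above 0.025 m and (y of long_bar in the frame of vblock above 0.075 m or y of long_bar in the frame of vblock below -0.075 m))).
It fails at once if one end of the long bar is lifted (tilted more than about 15 degrees from level) (angle between long_bar's own x axis and vertical below 1.3 rad).
It fails at once if the short bar is moved more than 20 mm (distance of short_bar from where it was at the start of the episode above 0.02 m).
It fails at once if the motor, servo, wheel, bracket or screwdriver is moved more than 20 mm (distance of any of motor, servo, wheel, bracket, screwdriver from where it was at the start of the episode above 0.02 m).
It also fails if it takes over 58 s, if anything falls off the work surface, if the arm or the gripper's body presses on something with over 40 N, if the wrist force passes 120 N, or if a joint passes its speed limit or range.

## Working session

There is one attempt and no reset: what is moved stays moved. The work goes in short steps, Python scripts to look and compute and a tool call to move; the robot and the scene stay as the last step left them, time stands still between calls to the robot, and variables do not carry over. Pictures are saved under pics/ and viewed, about 8 in all and at most 12, crops included, and the job is handed in when it is done.

Besides the shell and the picture viewer there is one more tool, called after "Call:" in YAML: its name, and indented under it one key for each argument. move_arm: Moves the arm, as the interface text tells. Its arguments: {"type":"object","properties":{"slide":{"type":"array"},"turn":{"type":"array"},"gripper":{"type":"array"}},"required":["slide","turn","gripper"]}

```bash
mkdir -p pics; python3 - <<'E'
from workcell import ctrl, imaging
import cv2,numpy as np
for n in("scene","top"):
    im=imaging.capture(n); cv2.imwrite(f"pics/{n}0.png",cv2.resize(im[:,:,::-1],(800,600),interpolation=cv2.INTER_CUBIC)); 
    np.save(n+"0.npy",im)
    c=imaging.calibration(n); print(n,np.round(c["mtx"],1).tolist(),np.round(c["T"],4).tolist())
s=ctrl.get_state(); print({k:np.round(v,3).tolist() for k,v in s.items()})
E
```

```text
scene [[493.7, 0.0, 256.4], [0.0, 493.7, 197.8], [0.0, 0.0, 1.0]] [[0.425, 0.6129, -0.6661, 1.3003], [0.905, -0.2718, 0.3274, -0.3418], [0.0196, -0.742, -0.6701, 0.793], [0.0, 0.0, 0.0, 1.0]]
top [[486.5, 0.0, 268.7], [0.0, 486.5, 189.5], [0.0, 0.0, 1.0]] [[0.0168, -0.9912, 0.1316, 0.3666], [-0.9999, -0.0163, 0.0043, 0.0281], [-0.0021, -0.1316, -0.9913, 1.3044], [0.0, 0.0, 0.0, 1.0]]
{'time_s': 0.1, 'qpos': [1.332, 0.69, -0.195, 1.566, 0.157, 0.903, -0.215], 'joint_velocities': [0.0, -0.003, 0.001, -0.001, -0.001, 0.0, -0.001], 'joint_torque': [-0.004, -52.85, -1.272, -15.384, -0.053, 0.002, 0.0], 'ee_pos': [0.168, -0.601, 0.236], 'ee_rot': [-0.001, 0.991, 0.136, -0.0], 'ft_force': [0.485, -0.631, -0.959], 'ft_torque': [-0.034, -0.007, 0.002], 'grip_width': 1.002}
```

View pics/scene0.png

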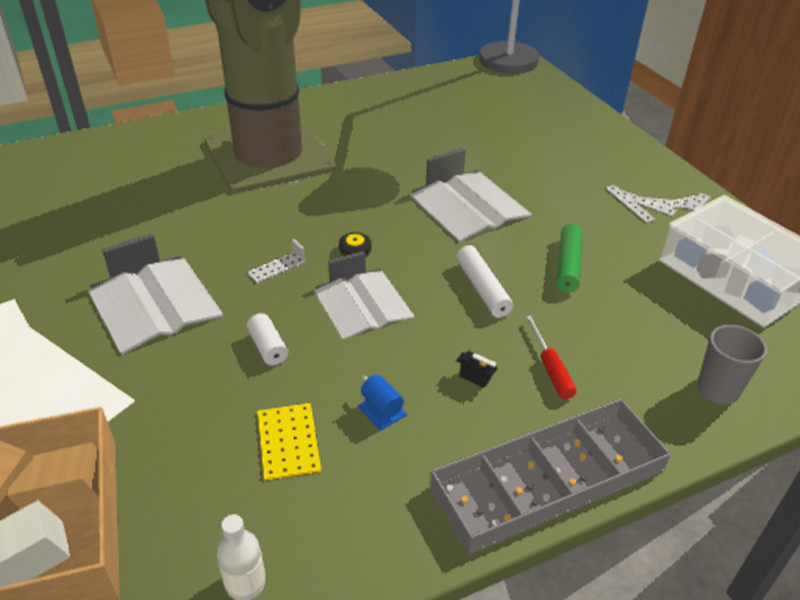

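View pics/top0.png

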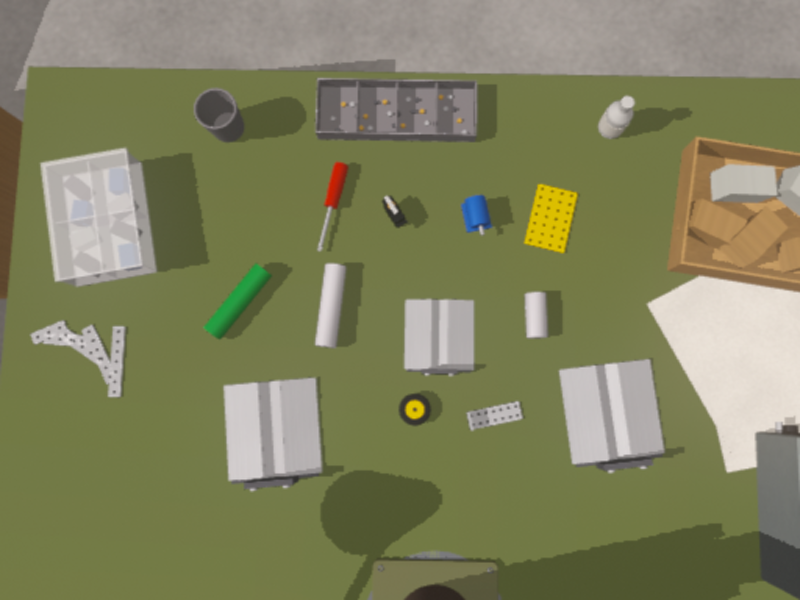

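Scene: the middle V-block (top ~440,335 px) is about 119 mm wide, so it is the one meant. The long bar is at its left (330,305) and the short bar at its right (536,315). I'll enlarge both views.

```bash
cat > h.py <<'E'
import numpy as np, cv2
from workcell import ctrl, imaging
def ray(n,u,v):
    c=imaging.calibration(n);T=c["T"];d=T[:3,:3]@np.linalg.inv(c["mtx"])@[u,v,1];return T[:3,3],d
def onz(n,u,v,z):
    o,d=ray(n,u,v);return o+d*(z-o[2])/d[2]
def tri(a,b):
    (o1,d1),(o2,d2)=ray("top",*a),ray("scene",*b)
    s=np.linalg.lstsq(np.c_[d1,-d2],o2-o1,rcond=None)[0];p,q=o1+d1*s[0],o2+d2*s[1];return (p+q)/2,np.linalg.norm(p-q)
def crop(im,r,k,name):
    x0,y0,x1,y1=r;cv2.imwrite(name,cv2.resize(im[y0:y1,x0:x1,::-1],None,fx=k,fy=k,interpolation=cv2.INTER_CUBIC))
E
python3 - <<'E'
from h import *
crop(np.load("top0.npy"),(195,160,355,250),5,"pics/topc.png")
crop(np.load("scene0.npy"),(190,150,340,250),5,"pics/scenec.png")
E
```

```text
(no output)
```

View pics/topc.png

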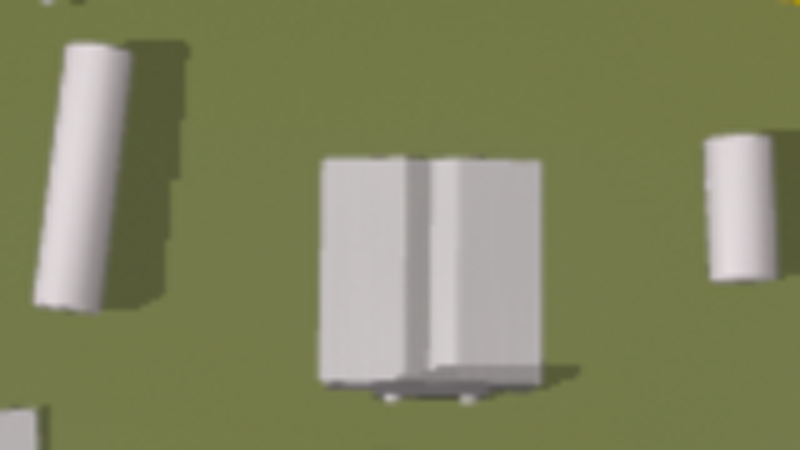

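View pics/scenec.png

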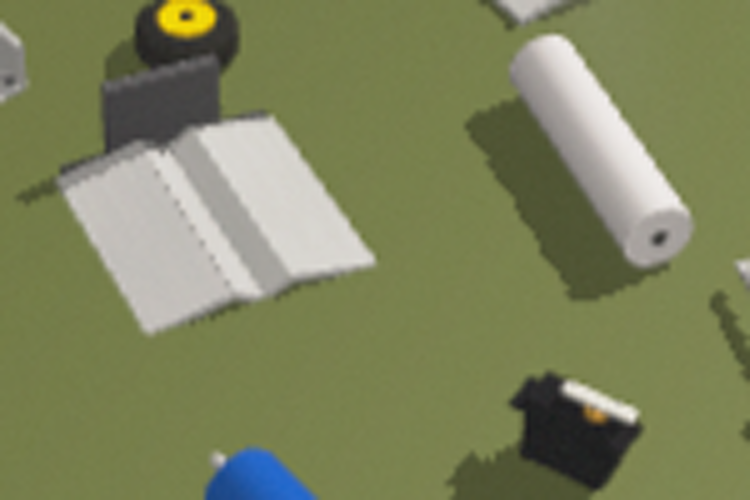

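```bash
python3 - <<'E'
from h import *
t=lambda x,y:((x+.5)/5-.5+195,(y+.5)/5-.5+160)
s=lambda x,y:((x+.5)/5-.5+190,(y+.5)/5-.5+150)
R=lambda a:np.round(a,4).tolist()
C=[];
for a,b in [((542,159),(150,333)),((321,158),(375,263)),((541,384),(63,183)),((319,381),(273,117)),((430,158),(260,297))]:
    p,e=tri(t(*a),s(*b));C.append(p);print("blk",R(p),"top0",R(onz("top",*t(*a),0)),"sc0",R(onz("scene",*s(*b),0)),R(e))
f=np.array([onz("top",*t(*a),z) for a,z in [((542,159),0),((321,158),0),((541,384),0),((319,381),0)]])
print("axis deg",np.degrees(np.arctan2(*( (f[0]+f[1]-f[2]-f[3])[[1,0]]))),"ctr",R(f.mean(0)))
print("far end tri",[R(x) for x in tri(t(98,48),s(658,238))])
print("bar ends top18",R(onz("top",*t(98,47),18e-3)),R(onz("top",*t(67,306),18e-3)),"sc hole",R(onz("scene",*s(658,238),.018)))
print("short",R(onz("top",*t(739,135),.018)),R(onz("top",*t(743,280),.018)))
for n,u,v in [("screwtip",321,248),("servo",394,211),("motor",477,215),("wheel",415,408),("stoptop",440,372)]:
    print(n,R(onz("top",u/1.5625,v/1.5625,.0)))
E
```

```text
blk [0.5359, -0.0589, 0.001] top0 [0.536, -0.0591, 0.0] sc0 [0.5349, -0.0584, 0.0] 0.0003
blk [0.534, 0.0588, -0.0008] top0 [0.5345, 0.0603, 0.0] sc0 [0.5341, 0.0569, 0.0] 0.0033
blk [0.4155, -0.0582, -0.0033] top0 [0.4148, -0.0595, 0.0] sc0 [0.4198, -0.0578, 0.0] 0.0033
blk [0.4142, 0.0584, -0.0007] top0 [0.4144, 0.0591, 0.0] sc0 [0.4147, 0.0573, 0.0] 0.0016
blk [0.5346, -0.0006, 0.0004] top0 [0.5355, 0.0014, 0.0] sc0 [0.5334, -0.0025, -0.0] 0.0044
axis deg 0.38882637494610495 ctr [0.4749, 0.0002, 0.0]
far end tri [[0.5893, 0.1795, 0.0168], 0.0029]
bar ends top18 [0.5903, 0.1807, 0.018] [0.4511, 0.1927, 0.018] sc hole [0.59, 0.1773, 0.018]
short [0.5483, -0.1629, 0.018] [0.4708, -0.1648, 0.018]
screwtip [0.6215, 0.2076, 0.0]
servo [0.6897, 0.0816, 0.0]
motor [0.6848, -0.0643, 0.0]
wheel [0.3479, 0.0387, 0.0]
stoptop [0.4094, -0.003, 0.0]
```

Call:
move_arm:
  slide:
    - [0,0,0]
    - [0,0,0]
    - [0,0,0]
    - [0,0,0]
    - [0,0,0]
    - [0,0,0]
    - [0,0,0]
    - [0,0,0]
  turn:
    - [0,0,-9.3]
    - [0,0,-9.3]
    - [0,0,-9.3]
    - [0,0,-9.3]
    - [0,0,-9.3]
    - [0,0,-9.3]
    - [0,0,-9.3]
    - [0,0,-9.3]
  gripper: [1,1,1,1,1,1,1,1]

```text
time_s: 1.1
ee_pos: [0.1681, -0.6016, 0.2363]
ee_rot: [-0.0, 0.705, 0.709, 0.0]
ft_force: [0.6, -0.8, 0.4]
grip_width: 1.002
```

Call:
move_arm:
  slide:
    - [40,36,0]
    - [40,36,0]
    - [40,36,0]
    - [40,36,0]
    - [40,36,0]
    - [40,36,0]
    - [40,36,0]
    - [40,36,0]
    - [40,36,0]
    - [40,36,0]
  turn:
    - [0,0,0]
    - [0,0,0]
    - [0,0,0]
    - [0,0,0]
    - [0,0,0]
    - [0,0,0]
    - [0,0,0]
    - [0,0,0]
    - [0,0,0]
    - [0,0,0]
  gripper: [1,1,1,1,1,1,1,1,1,1]

```text
time_s: 2.35
ee_pos: [0.5289, -0.2005, 0.2365]
ee_rot: [-0.0, 0.707, 0.707, -0.0]
ft_force: [0.5, -0.2, -0.2]
grip_width: 0.998
```

Call:
move_arm:
  slide:
    - [45,-1,0]
    - [45,-1,0]
    - [45,-1,0]
    - [45,-1,0]
    - [45,-1,0]
    - [45,-1,0]
    - [45,-1,0]
    - [45,-1,0]
    - [45,-1,0]
    - [45,-1,0]
  turn:
    - [0,0,0]
    - [0,0,0]
    - [0,0,0]
    - [0,0,0]
    - [0,0,0]
    - [0,0,0]
    - [0,0,0]
    - [0,0,0]
    - [0,0,0]
    - [0,0,0]
  gripper: [1,1,1,1,1,1,1,1,1,1]

```text
time_s: 3.6
ee_pos: [0.5177, 0.2494, 0.2364]
ee_rot: [0.0, 0.707, 0.707, -0.0]
ft_force: [0.3, 0.9, -0.1]
grip_width: 1.003
```

```bash
python3 - <<'E'
from h import *
s=ctrl.get_state(); print(s["ee_pos"],s["ee_rot"],s["qpos"])
E
```

```text
[0.51767129 0.24942236 0.23643741] [ 7.49680305e-05  7.06971201e-01  7.07242191e-01 -4.44753125e-04] [-0.25482659  0.65104815 -0.46855109  1.71248914  0.36746298  0.86723984
 -0.88151434]
```

Call:
move_arm:
  slide:
    - [-7,0,30]
    - [0,0,40]
    - [0,0,40]
    - [0,0,40]
    - [0,0,30]
    - [0,0,20]
    - [0,0,0]
  turn:
    - [0,0,0]
    - [0,0,0]
    - [0,0,0]
    - [0,0,0]
    - [0,0,0]
    - [0,0,0]
    - [0,0,0]
  gripper: [1,1,1,1,1,1,1]

```text
time_s: 4.47
ee_pos: [0.5168, 0.2406, 0.0352]
ee_rot: [-0.0, 0.707, 0.707, -0.002]
ft_force: [1.5, -0.4, 0.4]
grip_width: 1.002
```

```bash
python3 - <<'E'
from h import *
crop(imaging.capture("scene"),(200,110,400,260),4,"pics/a.png")
E
```

```text
(no output)
```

View pics/a.png

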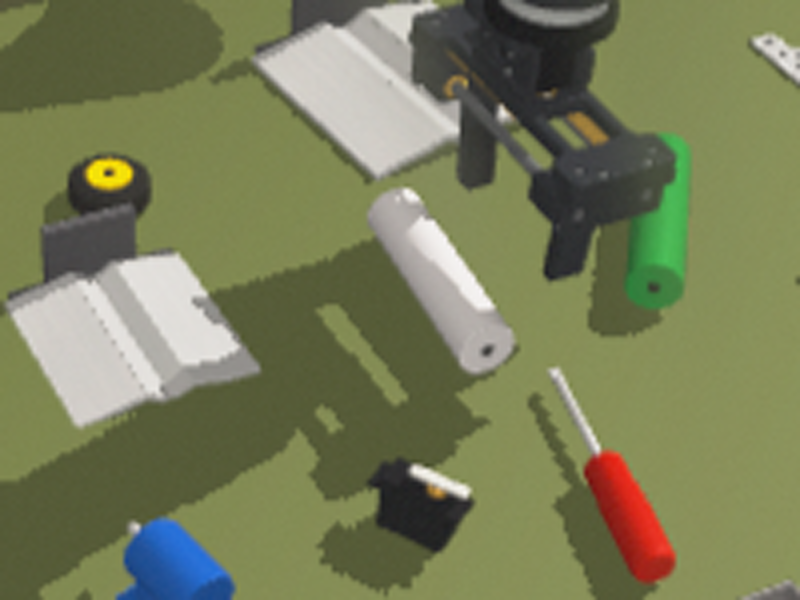

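Call:
move_arm:
  slide:
    - [-4,0,0]
    - [-4,0,0]
    - [-4,0,0]
    - [-4,0,0]
    - [-3,0,0]
    - [-3,0,0]
    - [-3,0,0]
    - [-3,0,0]
    - [-3,0,0]
    - [-3,0,0]
  turn:
    - [0,0,0]
    - [0,0,0]
    - [0,0,0]
    - [0,0,0]
    - [0,0,0]
    - [0,0,0]
    - [0,0,0]
    - [0,0,0]
    - [0,0,0]
    - [0,0,0]
  gripper: [1,1,1,1,1,1,1,1,1,1]

```text
time_s: 5.78
ee_pos: [0.518, 0.2071, 0.0368]
ee_rot: [0.0, 0.707, 0.707, 0.0]
ft_force: [-0.1, -0.3, 0.4]
grip_width: 0.996
```

Call:
move_arm:
  slide:
    - [-3,0,0]
    - [-4,0,0]
    - [-4,0,0]
    - [-4,0,0]
    - [-4,0,0]
    - [-4,0,0]
    - [-4,0,0]
    - [-4,0,0]
    - [-4,0,0]
    - [-4,0,0]
  turn:
    - [0,0,0]
    - [0,0,0]
    - [0,0,0]
    - [0,0,0]
    - [0,0,0]
    - [0,0,0]
    - [0,0,0]
    - [0,0,0]
    - [0,0,0]
    - [0,0,0]
  gripper: [1,1,1,1,1,1,1,1,1,1]

```text
time_s: 7.02
ee_pos: [0.518, 0.168, 0.0368]
ee_rot: [0.0, 0.707, 0.707, -0.0]
ft_force: [-0.6, -0.1, -0.4]
grip_width: 1.002
```

```bash
python3 - <<'E'
from h import *
crop(imaging.capture("scene"),(200,110,400,260),4,"pics/b.png")
E
```

```text
(no output)
```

View pics/b.png

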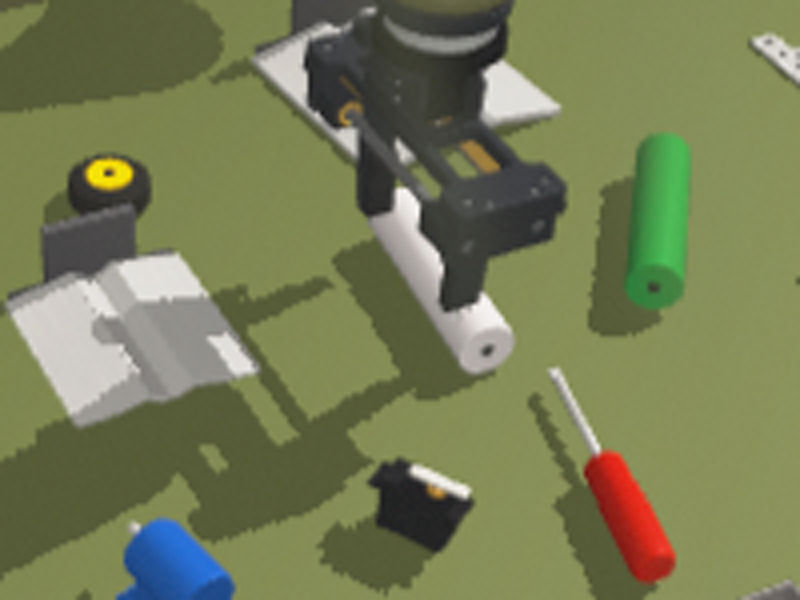

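The bar has not moved (far end still at 487,350), yet the fingers appear to be over it. Something disagrees with my geometry, so I'll project the expected fingertip positions.

```bash
python3 - <<'E'
from h import *
def proj(n,p):
    c=imaging.calibration(n);q=np.linalg.inv(c["T"])@[*p,1];q=c["mtx"]@q[:3];return q[:2]/q[2]
s=ctrl.get_state();e=s["ee_pos"];print(e,s["qpos"],s["ft_force"])
k=lambda uv:np.round((uv-[200,110])*4).tolist()
for z in(0,.015,.037,.045,.06,.08):print(z,[k(proj("scene",(e[0]+dx,e[1]+dy,z))) for dx in(-.053,.053) for dy in (-.009,.009)])
im=imaging.capture("top");crop(im,(150,130,350,280),4,"pics/c.png")
k=lambda uv:np.round((uv-[150,130])*4).tolist()
for z in(.015,.08):print("top",z,[k(proj("top",(e[0]+dx,e[1],z))) for dx in(-.061,.061)])
E
```

```text
[0.51799031 0.16714742 0.03675007] [-0.23965279  0.91280327 -0.26616533  1.93576711  0.60940129  0.37361366
 -0.98150439] [ 0.3938671  -0.39015756  0.54270799]
0 [[355.0, 257.0], [380.0, 250.0], [438.0, 360.0], [464.0, 352.0]]
0.015 [[356.0, 239.0], [381.0, 232.0], [440.0, 342.0], [466.0, 334.0]]
0.037 [[358.0, 211.0], [384.0, 204.0], [443.0, 314.0], [470.0, 306.0]]
0.045 [[359.0, 201.0], [385.0, 194.0], [445.0, 303.0], [471.0, 295.0]]
0.06 [[361.0, 182.0], [387.0, 175.0], [447.0, 284.0], [474.0, 276.0]]
0.08 [[363.0, 155.0], [389.0, 148.0], [451.0, 257.0], [478.0, 249.0]]
top 0.015 [[271.0, 355.0], [277.0, 174.0]]
top 0.08 [[261.0, 348.0], [266.0, 157.0]]
```

View pics/c.png

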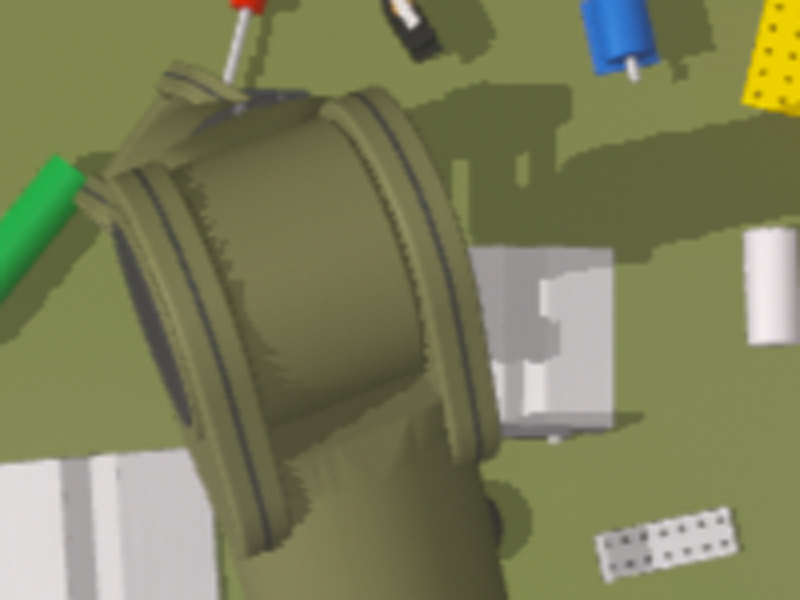

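The fingertips appear at z ≈ 0.04 in the picture (445–475, 305), about 25 mm higher than the text implies, so they passed over the bar. I'll go back, lower with force checks, and verify.

Call:
move_arm:
  slide:
    - [0,0,-10]
    - [15,0,0]
    - [20,0,0]
    - [20,0,0]
    - [19,0,0]
    - [0,0,10]
    - [0,0,6]
    - [0,0,4]
    - [0,0,2]
    - [0,0,0]
  turn:
    - [0,0,0]
    - [0,0,0]
    - [0,0,0]
    - [0,0,0]
    - [0,0,0]
    - [0,0,0]
    - [0,0,0]
    - [0,0,0]
    - [0,0,0]
    - [0,0,0]
  gripper: [1,1,1,1,1,1,1,1,1,1]

```text
time_s: 8.38
ee_pos: [0.518, 0.2418, 0.0247]
ee_rot: [0.0, 0.707, 0.707, -0.0]
ft_force: [-0.1, -0.2, 0.1]
grip_width: 1.001
```

```bash
python3 - <<'E'
from h import *
def proj(n,p):
    c=imaging.calibration(n);q=np.linalg.inv(c["T"])@[*p,1];q=c["mtx"]@q[:3];return q[:2]/q[2]
s=ctrl.get_state();e=s["ee_pos"];print(e,s["ft_force"])
k=lambda uv:np.round((uv-[280,130])*6).tolist()
for z in(0,.01,.02,.03,.04):print(z,[k(proj("scene",(e[0]+dx,e[1]+dy,z))) for dx in(-.053,.053,.061) for dy in (-.009,.009)])
crop(imaging.capture("scene"),(280,130,400,220),6,"pics/d.png")
E
```

```text
[0.51801264 0.24180311 0.02467793] [-0.07836304 -0.19834498  0.11344246]
0 [[205.0, 222.0], [241.0, 211.0], [336.0, 370.0], [374.0, 359.0], [347.0, 382.0], [384.0, 371.0]]
0.01 [[207.0, 203.0], [244.0, 193.0], [339.0, 352.0], [377.0, 340.0], [350.0, 364.0], [388.0, 352.0]]
0.02 [[210.0, 185.0], [246.0, 174.0], [342.0, 333.0], [380.0, 321.0], [353.0, 345.0], [391.0, 333.0]]
0.03 [[212.0, 166.0], [249.0, 156.0], [346.0, 314.0], [384.0, 303.0], [356.0, 326.0], [395.0, 314.0]]
0.04 [[214.0, 147.0], [251.0, 137.0], [349.0, 295.0], [387.0, 283.0], [360.0, 307.0], [398.0, 295.0]]
```

View pics/d.png

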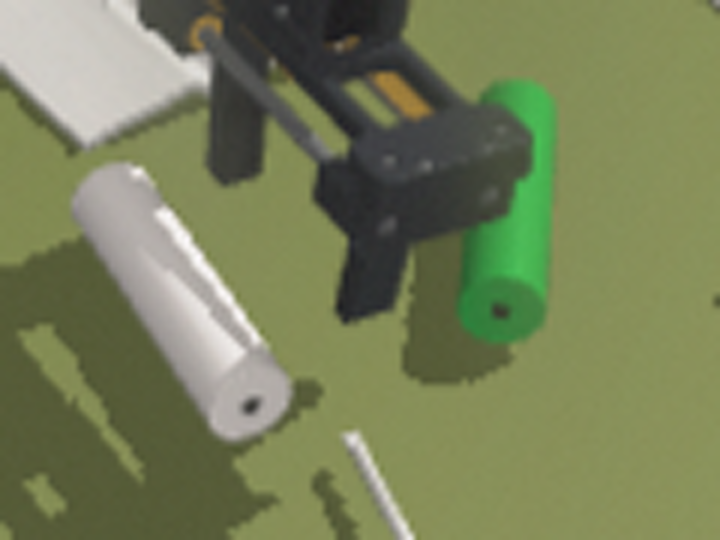

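Picture d: far fingertip at (345,323), which puts the tips at z ≈ 0.028 with the TCP at 0.0247. The bar is untouched. I'll lower another 15 mm and push.

Call:
move_arm:
  slide:
    - [0,0,5]
    - [0,0,5]
    - [0,0,3]
    - [0,0,2]
    - [0,0,0]
  turn:
    - [0,0,0]
    - [0,0,0]
    - [0,0,0]
    - [0,0,0]
    - [0,0,0]
  gripper: [1,1,1,1,1]

```text
time_s: 9.05
ee_pos: [0.5179, 0.2423, 0.0096]
ee_rot: [0.0, 0.707, 0.707, -0.0]
ft_force: [0.4, 0.6, 0.4]
grip_width: 0.997
```

Call:
move_arm:
  slide:
    - [-4,0,0]
    - [-4,0,0]
    - [-4,0,0]
    - [-3,0,0]
    - [-3,0,0]
    - [-3,0,0]
    - [-3,0,0]
    - [-3,0,0]
    - [-3,0,0]
    - [-3,0,0]
  turn:
    - [0,0,0]
    - [0,0,0]
    - [0,0,0]
    - [0,0,0]
    - [0,0,0]
    - [0,0,0]
    - [0,0,0]
    - [0,0,0]
    - [0,0,0]
    - [0,0,0]
  gripper: [1,1,1,1,1,1,1,1,1,1]

```text
time_s: 10.3
ee_pos: [0.518, 0.2091, 0.0098]
ee_rot: [0.0, 0.707, 0.707, 0.0]
ft_force: [-0.2, -0.1, 0.7]
grip_width: 1.001
```

```bash
python3 - <<'E'
from h import *
a=imaging.capture("scene");s=ctrl.get_state();print(s["ee_pos"],s["ft_force"])
crop(a,(240,110,390,222),5,"pics/e.png")
E
```

```text
[0.51797725 0.20842626 0.00977527] [ 0.20841395 -0.36699656 -0.82657446]
```

View pics/e.png

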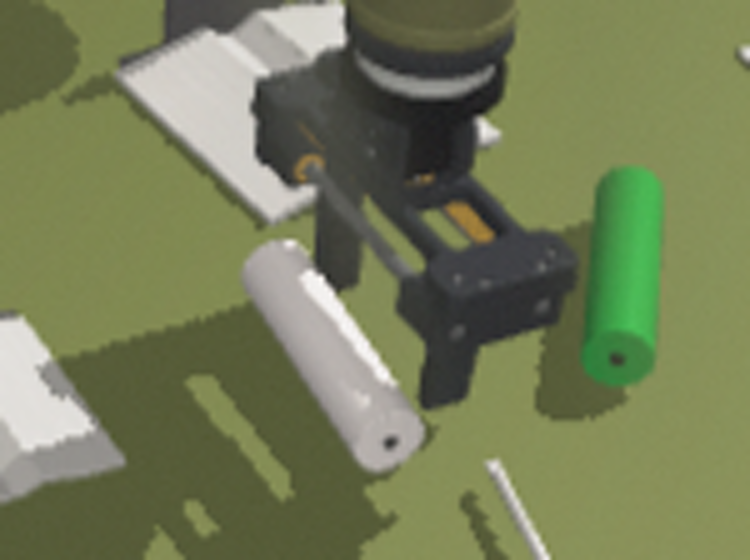

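The bar is now being pushed: its far-end hole moved from (321.7,197.4) to (317.9,198.3) in image pixels. Continuing.

Call:
move_arm:
  slide:
    - [-4,0,0]
    - [-4,0,0]
    - [-4,0,0]
    - [-4,0,0]
    - [-4,0,0]
    - [-4,0,0]
    - [-4,0,0]
    - [-4,0,0]
    - [-4,0,0]
    - [-4,0,0]
  turn:
    - [0,0,0]
    - [0,0,0]
    - [0,0,0]
    - [0,0,0]
    - [0,0,0]
    - [0,0,0]
    - [0,0,0]
    - [0,0,0]
    - [0,0,0]
    - [0,0,0]
  gripper: [1,1,1,1,1,1,1,1,1,1]

```text
time_s: 11.6
ee_pos: [0.518, 0.169, 0.0098]
ee_rot: [0.0, 0.707, 0.707, 0.0]
ft_force: [0.2, -0.0, -0.2]
grip_width: 1.0
```

Call:
move_arm:
  slide:
    - [-4,0,0]
    - [-4,0,0]
    - [-4,0,0]
    - [-4,0,0]
    - [-4,0,0]
    - [-4,0,0]
    - [-4,0,0]
    - [-4,0,0]
    - [-4,0,0]
    - [-4,0,0]
  turn:
    - [0,0,0]
    - [0,0,0]
    - [0,0,0]
    - [0,0,0]
    - [0,0,0]
    - [0,0,0]
    - [0,0,0]
    - [0,0,0]
    - [0,0,0]
    - [0,0,0]
  gripper: [1,1,1,1,1,1,1,1,1,1]

```text
time_s: 12.85
ee_pos: [0.518, 0.129, 0.0098]
ee_rot: [0.0, 0.707, 0.707, -0.0]
ft_force: [0.6, 0.2, 0.2]
grip_width: 1.005
```

```bash
python3 - <<'E'
from h import *
a=imaging.capture("scene");s=ctrl.get_state();print(s["ee_pos"],s["ft_force"])
crop(a,(200,110,350,222),5,"pics/f.png")
E
```

```text
[0.51800113 0.12809272 0.00978706] [ 0.1973921  -0.27745699  0.1007108 ]
```

View pics/f.png

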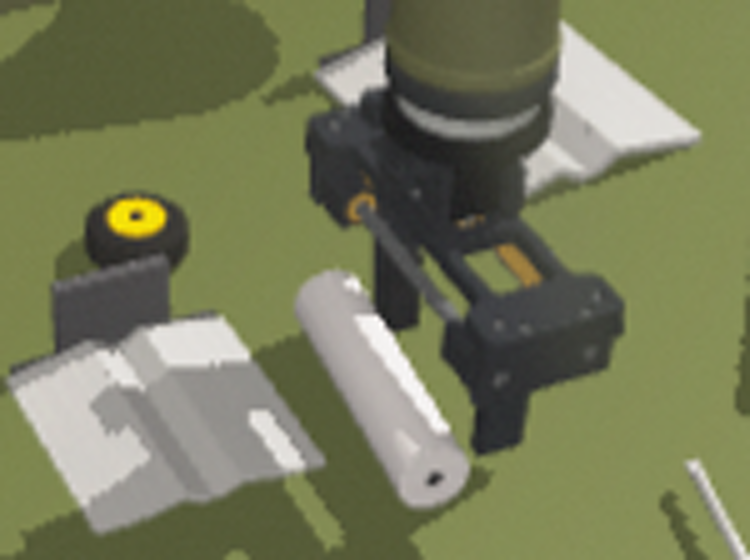

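Picture f: bar ahead of both fingers, hole at (434,478), about to meet the ramp edge (corner at 325,463). Continuing up the ramp with the tips raised slightly.

Call:
move_arm:
  slide:
    - [-3,0,0]
    - [-3,0,0]
    - [-3,0,0]
    - [-3,0,0]
    - [-3,0,0]
    - [-3,0,0]
    - [-3,0,0]
    - [-3,0,0]
    - [-3,0,-1]
    - [-3,0,-1]
  turn:
    - [0,0,0]
    - [0,0,0]
    - [0,0,0]
    - [0,0,0]
    - [0,0,0]
    - [0,0,0]
    - [0,0,0]
    - [0,0,0]
    - [0,0,0]
    - [0,0,0]
  gripper: [1,1,1,1,1,1,1,1,1,1]

```text
time_s: 14.15
ee_pos: [0.518, 0.0991, 0.0119]
ee_rot: [0.0, 0.707, 0.707, -0.0]
ft_force: [0.2, 1.1, -0.3]
grip_width: 1.001
```

Call:
move_arm:
  slide:
    - [-3,0,-1]
    - [-3,0,-1]
    - [-3,0,0]
    - [-3,0,0]
    - [-3,0,0]
    - [-3,0,0]
    - [-3,0,0]
    - [-3,0,0]
    - [-3,0,0]
    - [-3,0,0]
  turn:
    - [0,0,0]
    - [0,0,0]
    - [0,0,0]
    - [0,0,0]
    - [0,0,0]
    - [0,0,0]
    - [0,0,0]
    - [0,0,0]
    - [0,0,0]
    - [0,0,0]
  gripper: [1,1,1,1,1,1,1,1,1,1]

```text
time_s: 15.4
ee_pos: [0.518, 0.0691, 0.0138]
ee_rot: [0.0, 0.707, 0.707, -0.0]
ft_force: [-0.4, 2.9, 2.1]
grip_width: 1.001
```

```bash
python3 - <<'E'
from h import *
a=imaging.capture("scene");s=ctrl.get_state();print(s["ee_pos"],s["ft_force"])
u,v=(434.5)/5-.5+200,478.5/5-.5+110
print("hole at f",onz("scene",u,v,.018))
# dark hole: local dark blob on bright face
g=cv2.cvtColor(a,cv2.COLOR_RGB2GRAY)
cv2.imwrite("pics/g.png",a[:,:,::-1])
# black-hat to find small dark spots inside bright face
bh=cv2.morphologyEx(g,cv2.MORPH_BLACKHAT,np.ones((7,7)))
r=bh[170:235,215:310];ys,xs=np.unravel_index(np.argsort(-r.ravel())[:12],r.shape)
for x,y in zip(xs+215,ys+170):print(x,y,bh[y,x],a[y,x],np.round(onz("scene",x,y,.022),3))
E
```

```text
[0.51796892 0.06821388 0.01376803] [0.44640858 2.04750006 1.0381117 ]
hole at f [0.58116654 0.08937043 0.018     ]
309 234 0 [104  80  44] [0.686 0.089 0.022]
299 220 0 [133 142  86] [0.639 0.09  0.022]
298 220 0 [132 142  86] [0.638 0.088 0.022]
291 220 0 [133 140  84] [0.632 0.074 0.022]
284 220 0 [132 141  85] [0.626 0.06  0.022]
283 220 0 [131 141  85] [0.625 0.058 0.022]
276 220 0 [133 140  85] [0.618 0.043 0.022]
218 192 0 [155 152 148] [ 0.479 -0.039  0.022]
302 191 0 [132 142  85] [0.556 0.144 0.022]
232 192 0 [156 155 149] [ 0.492 -0.009  0.022]
253 220 0 [87 92 58] [ 0.597 -0.003  0.022]
252 220 0 [87 92 57] [ 0.597 -0.005  0.022]
```

Call:
move_arm:
  slide:
    - [-3,0,0]
    - [-3,0,0]
    - [-3,0,0]
    - [-3,0,0]
    - [-3,0,0]
    - [-2,0,0]
    - [-2,0,0]
    - [-2,0,0]
    - [-2,0,0]
    - [-2,0,0]
  turn:
    - [0,0,0]
    - [0,0,0]
    - [0,0,0]
    - [0,0,0]
    - [0,0,0]
    - [0,0,0]
    - [0,0,0]
    - [0,0,0]
    - [0,0,0]
    - [0,0,0]
  gripper: [1,1,1,1,1,1,1,1,1,1]

```text
time_s: 16.7
ee_pos: [0.518, 0.0439, 0.0138]
ee_rot: [0.0, 0.707, 0.707, -0.0]
ft_force: [0.4, 2.0, 1.0]
grip_width: 0.998
```

```bash
python3 - <<'E'
from h import *
a=imaging.capture("scene");s=ctrl.get_state();print(s["ee_pos"],s["ft_force"])
crop(a,(180,110,330,222),5,"pics/g.png")
E
```

```text
[0.51778255 0.04285723 0.01368497] [ 0.35519467 -0.94626614 -0.53044577]
```

View pics/g.png

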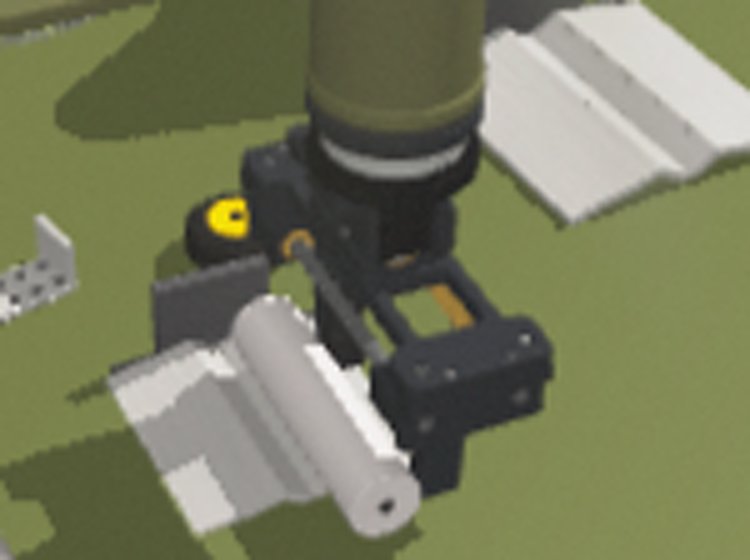

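Picture g: bar parallel to the groove, just short of the crest, hole at (386,505), both fingers behind it. I'll ease it over.

Call:
move_arm:
  slide:
    - [-2,0,0]
    - [-2,0,0]
    - [-1,0,0]
    - [-1,0,0]
    - [-1,0,0]
    - [0,0,0]
    - [0,0,0]
  turn:
    - [0,0,0]
    - [0,0,0]
    - [0,0,0]
    - [0,0,0]
    - [0,0,0]
    - [0,0,0]
    - [0,0,0]
  gripper: [1,1,1,1,1,1,1]

```text
time_s: 17.62
ee_pos: [0.5181, 0.0374, 0.0138]
ee_rot: [0.0, 0.707, 0.707, 0.0]
ft_force: [-0.4, 0.3, -0.4]
grip_width: 1.002
```

```bash
cat > bar.py <<'E'
from h import *
from scipy import ndimage
def hole(a,lo=(225,195),hi=(300,232)):
    # darkest compact spot surrounded by bright low-saturation pixels
    f=a.astype(float);br=((f.min(2)>95)&(f.max(2)-f.min(2)<25)).astype(np.uint8)
    cl=cv2.morphologyEx(br,cv2.MORPH_CLOSE,np.ones((7,7),np.uint8))
    m=(cl>0)&(br==0);m[:lo[1]]=0;m[hi[1]:]=0;m[:,:lo[0]]=0;m[:,hi[0]:]=0
    l,n=ndimage.label(m);out=[]
    for i in range(1,n+1):
        y,x=np.nonzero(l==i)
        if len(x)>=3:w=150-f.mean(2)[y,x].clip(0,149);out.append((len(x),round((x*w).sum()/w.sum(),1),round((y*w).sum()/w.sum(),1)))
    return out
E
python3 - <<'E'
from bar import *
u,v=386.5/5-.5+180,505.5/5-.5+110
print("g hole",(u,v),[np.round(onz("scene",u,v,z),4) for z in(.022,.0265)])
a=imaging.capture("scene");s=ctrl.get_state();print(s["ee_pos"],s["ft_force"]);np.save("g2.npy",a)
for n,x,y in hole(a):print(n,x,y,np.round(onz("scene",x,y,.0218),4),np.round(onz("scene",x,y,.0265),4))
E
```

```text
g hole (256.8, 210.6) [array([0.5735, 0.0174, 0.022 ]), array([0.5778, 0.0153, 0.0265])]
[0.51810021 0.03736481 0.01382927] [0.56006594 0.35374538 0.25525073]
20 258.0 197.6 [0.5347 0.0387 0.0218] [0.5394 0.0364 0.0265]
12 256.3 206.9 [0.5618 0.0216 0.0218] [0.5663 0.0194 0.0265]
7 236.2 210.8 [ 0.555  -0.0254  0.0218] [ 0.5595 -0.0273  0.0265]
3 250.3 214.4 [ 0.5786 -0.0012  0.0218] [ 0.583  -0.0032  0.0265]
```

The far-end hole is now at (250.3,214.4), i.e. y ≈ −1 mm, z ≈ 22 mm, x ≈ 0.579, so the bar has dropped into the groove. It needs about 23 mm toward the stop. I'll retreat, close the gripper and go round to the far end.

Call:
move_arm:
  slide:
    - [10,0,0]
    - [20,0,0]
    - [0,0,-35]
    - [0,0,-35]
    - [-22.5,40,0]
    - [-22.5,40,0]
    - [-22.5,40,0]
    - [0,0,0]
    - [0,0,0]
    - [0,0,0]
  turn:
    - [0,0,0]
    - [0,0,0]
    - [0,0,0]
    - [0,0,0]
    - [0,0,0]
    - [0,0,0]
    - [0,0,0]
    - [0,0,0]
    - [0,0,0]
    - [0,0,0]
  gripper: [1,1,1,1,-1,-1,-1,-1,-1,-1]

```text
time_s: 18.92
ee_pos: [0.6368, 0.0015, 0.0838]
ee_rot: [-0.001, 0.706, 0.708, -0.0]
ft_force: [-1.4, 0.5, -0.2]
grip_width: 0.344
```

Call:
move_arm:
  slide:
    - [0,0,20]
    - [0,0,20]
    - [0,0,15]
    - [0,0,10]
    - [0,0,5]
    - [0,0,0]
    - [0,0,0]
  turn:
    - [0,0,0]
    - [0,0,0]
    - [0,0,0]
    - [0,0,0]
    - [0,0,0]
    - [0,0,0]
    - [0,0,0]
  gripper: [-1,-1,-1,-1,-1,-1,-1]

```text
time_s: 19.8
ee_pos: [0.6385, -0.0001, 0.0143]
ee_rot: [0.0, 0.707, 0.707, 0.0]
ft_force: [-0.6, -0.1, 0.1]
grip_width: 0.008
```

```bash
python3 - <<'E'
from h import *
a=imaging.capture("scene");s=ctrl.get_state();print(s["ee_pos"],s["ft_force"],s["grip_width"])
b=imaging.capture("top");np.save("h_s.npy",a);np.save("h_t.npy",b)
k=lambda i,r,f:cv2.resize(i[r[1]:r[3],r[0]:r[2]],None,fx=f,fy=f,interpolation=cv2.INTER_CUBIC)
# stack scene crop 130x100 and top crop 130x100 
A=k(a,(190,130,315,245),5)[:,:,::-1];cv2.imwrite("pics/h.png",A)
E
```

```text
[ 6.38542105e-01 -1.27711318e-04  1.44040153e-02] [-0.66121702 -0.04031576  0.72509309] 0.004473377530659003
```

View pics/h.png

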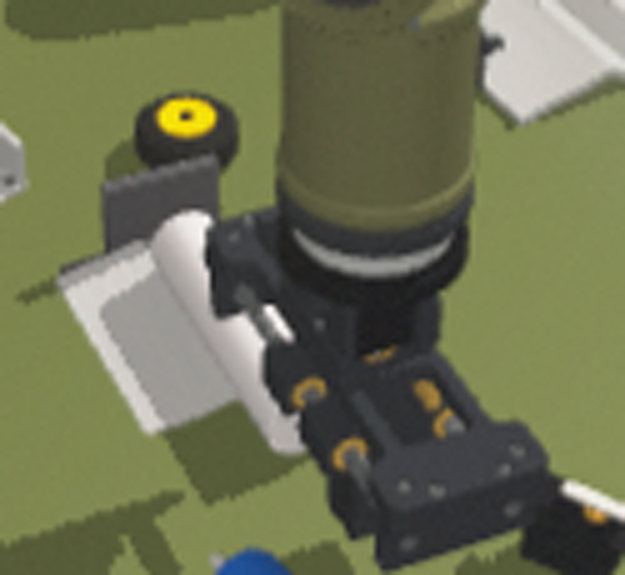

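Picture h: bar lies in the groove with a gap to the stop (near end at ~185,215). The gripper is closed beyond the far end, clear of the motor and servo. Now the push toward the stop.

Call:
move_arm:
  slide:
    - [0,-6,0]
    - [0,-6,0]
    - [0,-6,0]
    - [0,-6,0]
    - [0,-6,0]
    - [0,-4,0]
    - [0,-3,0]
    - [0,-3,0]
    - [0,-3,0]
    - [0,-3,0]
  turn:
    - [0,0,0]
    - [0,0,0]
    - [0,0,0]
    - [0,0,0]
    - [0,0,0]
    - [0,0,0]
    - [0,0,0]
    - [0,0,0]
    - [0,0,0]
    - [0,0,0]
  gripper: [-1,-1,-1,-1,-1,-1,-1,-1,-1,-1]

```text
time_s: 21.15
ee_pos: [0.5928, -0.0001, 0.014]
ee_rot: [0.0, 0.707, 0.707, 0.001]
ft_force: [2.1, 0.5, 0.6]
grip_width: 0.007
```

Call:
move_arm:
  slide:
    - [0,-3,0]
    - [0,-3,0]
    - [0,-2,0]
    - [0,-2,0]
    - [0,-2,0]
  turn:
    - [0,0,0]
    - [0,0,0]
    - [0,0,0]
    - [0,0,0]
    - [0,0,0]
  gripper: [-1,-1,-1,-1,-1]

```text
time_s: 21.78
ee_pos: [0.5802, -0.0002, 0.0139]
ee_rot: [0.0, 0.707, 0.707, 0.0]
ft_force: [2.1, -0.1, -0.2]
grip_width: 0.004
```

Call:
move_arm:
  slide:
    - [0,-2,0]
    - [0,-1,0]
    - [0,-1,0]
    - [0,-1,0]
    - [0,0,0]
  turn:
    - [0,0,0]
    - [0,0,0]
    - [0,0,0]
    - [0,0,0]
    - [0,0,0]
  gripper: [-1,-1,-1,-1,-1]

```text
time_s: 22.4
ee_pos: [0.575, -0.0002, 0.0138]
ee_rot: [0.0, 0.707, 0.707, -0.0]
ft_force: [1.6, 0.3, 0.1]
grip_width: 0.005
```

Call:
move_arm:
  slide:
    - [0,-1,0]
    - [0,0,0]
  turn:
    - [0,0,0]
    - [0,0,0]
  gripper: [-1,-1]

```text
time_s: 22.65
ee_pos: [0.574, -0.0002, 0.0138]
ee_rot: [0.0, 0.707, 0.707, -0.0]
ft_force: [1.5, -0.0, 1.1]
grip_width: 0.007
```

Call:
move_arm:
  slide:
    - [0,-1,0]
    - [0,0,0]
  turn:
    - [0,0,0]
    - [0,0,0]
  gripper: [-1,-1]

```text
time_s: 22.9
ee_pos: [0.573, -0.0002, 0.0138]
ee_rot: [0.0, 0.707, 0.707, -0.0]
ft_force: [1.9, 0.5, 0.4]
grip_width: 0.003
```

Call:
move_arm:
  slide:
    - [0,-1,0]
    - [0,0,0]
  turn:
    - [0,0,0]
    - [0,0,0]
  gripper: [-1,-1]

```text
time_s: 23.15
ee_pos: [0.572, -0.0002, 0.0138]
ee_rot: [0.0, 0.707, 0.707, -0.0]
ft_force: [2.2, 0.2, 0.3]
grip_width: 0.001
```

Call:
move_arm:
  slide:
    - [0,-1,0]
    - [0,0,0]
  turn:
    - [0,0,0]
    - [0,0,0]
  gripper: [-1,-1]

```text
time_s: 23.4
ee_pos: [0.5712, -0.0002, 0.0138]
ee_rot: [0.0, 0.707, 0.707, 0.0]
ft_force: [2.5, -0.1, 0.5]
grip_width: 0.002
```

Call:
move_arm:
  slide:
    - [0,-1,0]
    - [0,0,0]
  turn:
    - [0,0,0]
    - [0,0,0]
  gripper: [-1,-1]

```text
time_s: 23.65
ee_pos: [0.5711, -0.0001, 0.0139]
ee_rot: [0.001, 0.707, 0.707, 0.001]
ft_force: [5.5, -0.6, -1.7]
grip_width: 0.007
```

Call:
move_arm:
  slide:
    - [0,-1,0]
    - [0,0,0]
  turn:
    - [0,0,0]
    - [0,0,0]
  gripper: [-1,-1]

```text
time_s: 23.9
ee_pos: [0.5711, -0.0, 0.0142]
ee_rot: [0.001, 0.707, 0.707, 0.002]
ft_force: [6.5, -0.6, -1.9]
grip_width: 0.006
```

The tool has stalled against the stop with rising force. Now back off, lift clear, and check the bar numerically.

Call:
move_arm:
  slide:
    - [0,3,0]
    - [0,12,0]
    - [0,25,0]
    - [0,0,-30]
    - [0,0,-50]
    - [0,0,-60]
    - [0,0,-60]
    - [0,0,0]
  turn:
    - [0,0,0]
    - [0,0,0]
    - [0,0,0]
    - [0,0,0]
    - [0,0,0]
    - [0,0,0]
    - [0,0,0]
    - [0,0,0]
  gripper: [-1,-1,-1,-1,-1,-1,-1,-1]

```text
time_s: 24.9
ee_pos: [0.6102, 0.0007, 0.218]
ee_rot: [0.002, 0.707, 0.707, 0.002]
ft_force: [-0.8, -0.6, -0.1]
grip_width: 0.005
```

Call:
move_arm:
  slide:
    - [60,0,0]
    - [60,0,0]
    - [60,0,0]
    - [60,0,0]
    - [60,0,0]
    - [0,0,0]
  turn:
    - [0,0,0]
    - [0,0,0]
    - [0,0,0]
    - [0,0,0]
    - [0,0,0]
    - [0,0,0]
  gripper: [-1,-1,-1,-1,-1,-1]

```text
time_s: 25.65
ee_pos: [0.6041, 0.3068, 0.2117]
ee_rot: [-0.003, 0.703, 0.711, -0.001]
ft_force: [-0.2, -0.5, -0.6]
grip_width: 0.004
```

```bash
python3 - <<'E'
from bar import *
a=imaging.capture("scene");b=imaging.capture("top");s=ctrl.get_state();print(s["ee_pos"],s["ft_force"],s["time_s"])
for n,x,y in hole(a):print(n,x,y,np.round(onz("scene",x,y,.0218),4))
# bar extents along groove centre column in the top view, vs first picture
b0=np.load("top0.npy")
d=(np.abs(b.astype(int)-b0).sum(2)>40)
for y in range(178,242,2):print(y,b[y,268:296:2].mean(1).astype(int).tolist(),b0[y,268:296:2].mean(1).astype(int).tolist()) if y%4==2 else 0
for x in (279,281,283):
    col=b[175:245,x].astype(int);sat=col.max(1)-col.min(1);print(x,[(175+i) for i in range(69) if (sat[i]>30)!=(sat[i+1]>30)])
print("expect far end row",np.round([np.linalg.inv(imaging.calibration("top")["T"])@[.555,0,.036,1]],3))
E
```

```text
[0.60711396 0.29916903 0.21164215] [ 0.23453533 -0.64157323 -0.72073235] 25.75
4 245.9 207.8 [ 0.5549 -0.0013  0.0218]
7 236.2 210.8 [ 0.555  -0.0254  0.0218]
178 [112, 112, 112, 112, 112, 112, 112, 113, 112, 112, 112, 112, 112, 113] [103, 103, 103, 102, 102, 103, 103, 103, 102, 102, 102, 103, 102, 102]
182 [112, 112, 113, 115, 141, 163, 162, 155, 141, 107, 91, 89, 89, 87] [102, 103, 103, 103, 103, 103, 103, 103, 103, 103, 102, 103, 103, 103]
186 [113, 113, 113, 139, 219, 232, 231, 218, 195, 163, 110, 87, 87, 86] [103, 103, 103, 103, 103, 103, 103, 104, 103, 103, 102, 103, 102, 103]
190 [118, 115, 118, 145, 220, 233, 232, 217, 194, 162, 108, 89, 87, 87] [108, 106, 108, 113, 106, 103, 103, 104, 108, 109, 107, 104, 104, 104]
194 [205, 205, 206, 198, 222, 234, 231, 216, 193, 160, 150, 151, 151, 152] [194, 193, 194, 193, 162, 148, 152, 198, 202, 191, 174, 173, 173, 174]
198 [205, 205, 206, 198, 223, 235, 231, 216, 193, 159, 149, 151, 152, 152] [193, 193, 194, 193, 162, 148, 151, 198, 202, 191, 174, 173, 173, 174]
202 [205, 205, 205, 200, 224, 235, 231, 215, 191, 158, 149, 151, 151, 151] 
[... 774 characters left out ...]
, 187, 173, 173, 174, 174]
226 [195, 207, 207, 204, 228, 231, 223, 208, 179, 149, 147, 151, 152, 152] [196, 195, 195, 195, 160, 148, 156, 203, 206, 187, 174, 173, 174, 174]
230 [143, 206, 208, 205, 228, 230, 222, 206, 177, 148, 147, 152, 151, 152] [196, 195, 196, 195, 160, 148, 165, 204, 207, 188, 174, 174, 174, 175]
234 [87, 197, 207, 203, 224, 229, 217, 203, 175, 147, 146, 151, 151, 152] [196, 195, 195, 192, 154, 146, 138, 136, 135, 137, 140, 140, 140, 141]
238 [77, 104, 133, 120, 110, 109, 109, 108, 108, 110, 124, 112, 99, 90] [104, 101, 123, 111, 101, 100, 100, 100, 100, 100, 114, 103, 91, 82]
279 [181, 239]
281 [181, 239]
283 [181, 239]
expect far end row [[ 0.034 -0.019  1.282  1.   ]]
```

```bash
python3 -c "
from workcell import hand_in
print(hand_in())"
```

```text
the job is handed in; nothing more can be done
None
```

I rolled the long bar with both open fingers along the bench, up the ramp and over the crest into the groove. I then pushed its far end with the closed gripper until it butted against the stop, and handed the job in at about 26 s.

- **Position:** after backing off, the scene camera put the bar's far end at x = 0.555 and y = −0.001 m, assuming its resting height of 21.8 mm. Full home is x = 0.555, y ≈ 0. In the top view the bar lies along the groove, from the stop to about 20 mm past the open end.
- **Stop contact:** the tool stalled at x = 0.571 while the force rose from about 2 N to 6.5 N, so the bar was against the stop.
- **Clearance:** the gripper was raised well clear and touched nothing at hand-in.
- **Disagreement:** in the images, the fingertips stood about 25 mm higher than the stated tip offset implies. My first pass went over the bar without any measurable contact, so I lowered the tool and repeated the push.
- **Not checked directly:** I did not measure the bar's turn or its final height. The turn is inferred from about 185 mm of travel at low push force. I also did not measure the bystanders or the short bar after the push; I kept planned clearance from them and felt no unexpected force.

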